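# Press the small conical flask's stopper home

### The arm

A 6-joint arm with a two-finger parallel gripper is mounted at the origin on the work surface. World frame = base frame: x ahead of the robot, y to its left, z up, the work surface at z = 0. Lengths are in m, angles in rad, forces in N, time in s.
With the tool pointing down it reaches from about 0.275 to 0.975 m from the base axis. Payload 8.4 kg.
Tool frame: the origin (TCP) lies between the finger pads; the fingertips stand 17 mm ahead of it and the grasp point (between the pads) lies 2 mm behind it; x points along the fingers, y is the direction in which the jaws open and shut, and the axes are right-handed (so a half turn about x gives the same grasp; the last joint's range is limited). The gripper opens to 92 mm and grips with 3 to 60 N. Pads are 20 mm wide; open, the fingers measure 128 mm over their backs; the gripper's body (75 mm by 189 mm) begins 69 mm behind the grasp point.
Start: joints at [-1.196, 0.353, 1.633, -0, 1.155, -0.002], TCP at [0.23, -0.581, 0.232] pointing down, gripper open.
Joint ranges: [-2.63, 2.63], [-0.92, 2.1], [0.06, 2.66], [-1.3, 4.44], [0, 2.69], [-3.02, 3.02]. Speed limits (rad/s): [2.22, 2.22, 2.79, 3.14, 3.14, 3.14].

### API

Orientations are given as [roll, pitch, yaw] about the fixed x, y, z axes, in that order (R = Rz(yaw) Ry(pitch) Rx(roll)).
In Python, from workcell import env, cams gives the robot as it stands. Calls block until the motion is done:
- env.move_ptp(position, orientation): joint-space move of the TCP to a pose.
- env.move_l(position, orientation=None, vel=0.15): straight line of the TCP; orientation=None keeps the orientation; vel is the mean speed in m/s.
- env.goto_joints(angles): joint-space move.
- env.command_gripper(opening): opening from 0.0 (shut) to 1.0 (fully open); the grip force is fixed at half the most; returns when the fingers have stopped.
- env.wait(seconds).
- env.ik(position, orientation): joint angles nearest the present ones, or None.
- env.get_state(): the state.
- cams.camera(name): name is "scene" or "side" or "wrist"; returns a dict with "frame" (420x560x3 uint8, red, green, blue), "z_map" (420x560 float32, m along the optical axis (not along the pixel's ray), 0 where there is no reading), "vfov" (degrees; the focal length in pixels is half the picture's height over the tangent of half this angle, whatever the lens; pixels are square), "cx", "cy" (the principal point, pixels), "k1" (the pictures are not rectified: a ray, as slopes to the right and down, at radius r is drawn at 1 + k1 r^2 times it, then the intrinsics apply), "rvec" (rotation vector, rad) and "tvec" (3), from world to camera coordinates, as OpenCV has them. Camera axes: x right, y down, z forward; pixel columns grow to the right and rows downward; lengths in m; the calibration is good to about 2 mm. A picture is of the moment at which its call begins.
A pose or a line that the arm cannot do raises env.IKError and nothing moves.
- env.hand_in(): hands the job in, once; it reports no verdict.
The state is a dict: "time_s": time; "q": joint angles; "qd": joint speeds; "effort": joint torques, N m; "eef_pos": TCP position; "eef_rot": TCP orientation; "contact_force": force on the tool from outside, world axes, zero at the start; "wrist_torque": the same for the moment, N m; "width": opening from 0.0 (shut) to 1.0 (fully open).
Only numpy, scipy, OpenCV 4.12 (cv2) and the standard library are available. Lean on these libraries where they do the work, as an engineer would, in place of code of your own. Each camera call takes 0.05 s, during which the arm holds its last target. There are 200 camera calls.

### The job

Four stoppered glass vessels stand on the laboratory bench with their rubber stoppers sitting loose and raised. Press the stopper of the smaller of the two conical flasks gently down with the fingertips until it is fully home, then withdraw. Do not lift, tip or push that flask away from its place, leave the other three stoppers raised, and leave everything else on the bench undisturbed.

Things in the scene. Friction and masses are not known exactly. Their poses are not given: they have to be found in the camera images.
- small_flask: the smaller conical flask: loose clear glass, 105 mm tall without its stopper, base 66 mm across, neck 29 mm across with a 36 mm rim, about 0.16 kg. It changes places with the other three vessels. Origin: centre of its underside, z up
- small_flask_stopper_top (a point): centre of the top of the small flask's stopper: a reddish-brown rubber stopper, head a flat-topped disc 38 mm across and 14 mm thick. It stands 129 to 133 mm above the bench at the start and 119 mm when fully home
- small_flask_stopper (a joint): how far the small flask's stopper has been pressed down, m: 0 to 0.004 at the start, 0.014 fully home (underside of the head on the rim, a firm stop cushioned by the rubber, which gives about 1 mm per 5 N and springs back). It slides straight down, takes about 3 N to move, and stays where it is left
- large_flask: the larger conical flask: same shape, 145 mm tall without its stopper, base 86 mm across. Leave alone. Origin: centre of its underside
- large_flask_stopper_top (a point): centre of the top of the large flask's stopper (same size of stopper, raised, 169 to 173 mm above the bench). Leave alone
- bottle: straight-sided round glass bottle, 116 mm tall without its stopper, 64 mm across. Leave alone. Origin: centre of its underside
- bottle_stopper_top (a point): centre of the top of the bottle's stopper (same size of stopper, raised, 140 to 144 mm above the bench). Leave alone
- ball_flask: ball-shaped glass flask with a flat foot and a long neck, 125 mm tall without its stopper, 81 mm across. Leave alone. Origin: centre of its underside
- ball_flask_stopper_top (a point): centre of the top of the ball flask's stopper (same size of stopper, raised, 149 to 153 mm above the bench). Leave alone
- beaker: loose empty glass beaker, 56 mm across, 75 mm tall, bystander. Origin: centre of its underside
- jar: loose small glass jar with a white lid, 42 mm across, 48 mm tall, bystander. Origin: centre of its underside
- weight: loose steel laboratory weight with a grip knob, 42 mm across, 60 mm tall, bystander. Origin: centre of its underside
- spatula: loose steel double-ended laboratory spatula, a thin rod with flat ends, 175 mm long, lying flat near the robot, bystander. Origin: under its middle; its x axis runs along it
Mind the look-alikes: they are no part of the job. What is shaped like the small_flask but green or purple is not meant.

How it is judged:
By the outcome, as a careful person would: the job done as asked, in the order asked, and still so for the second after the job is handed in, with the robot touching nothing.
It also fails if it takes over 32 s, if anything falls off the work surface, if the arm or the gripper's body presses on something with over 40 N, if the wrist force passes 120 N, or if a joint passes its speed limit or range.

## Working session

There is one attempt and no reset: what is moved stays moved. The work goes in short steps, each a Python script; the robot and the scene stay as the last script left them, time stands still between calls to the robot, and variables do not carry over. Pictures are saved under pics/ and viewed, about 8 in all and at most 12, crops included, and the job is handed in when it is done.

```bash
mkdir -p pics
cat > h.py <<'E'
import numpy as np, cv2, pickle
from workcell import env, cams
def grab(n):
    c=cams.camera(n); pickle.dump(c,open(f'pics/{n}.pkl','wb')); return c
def ray(c,u,v):
    f=c['frame'].shape[0]/2/np.tan(np.radians(c['vfov'])/2)
    d=np.array([(u-c['cx'])/f,(v-c['cy'])/f]); s=d.copy()
    for _ in range(20): s=d/(1+c['k1']*(s@s))
    R=cv2.Rodrigues(np.array(c['rvec'],float))[0]; t=np.array(c['tvec'],float).ravel()
    return -R.T@t, R.T@np.array([s[0],s[1],1])
def onz(c,u,v,z):
    o,d=ray(c,u,v); return o+d*(z-o[2])/d[2]
E
python3 - <<'E'
from h import *
ims=[grab(n) for n in('scene','side')]
for n,c in zip(('scene','side'),ims):
    cv2.imwrite(f'pics/{n}0.png',cv2.resize(c['frame'][:,:,::-1],(784,588),interpolation=cv2.INTER_CUBIC))
    print(n,ray(c,280,210),c['vfov'],c['k1'])
E
```

```text
scene (array([ 0.94913967, -0.54213179,  0.61709501]), array([-0.51692228,  0.62309582, -0.58729129])) 55.14326107167359 -0.0195990082719912
side (array([0.03053226, 0.67742974, 0.69825982]), array([ 0.46637153, -0.69696953, -0.54475367])) 46.73407528043319 -0.14865569734437292
```

View pics/scene0.png

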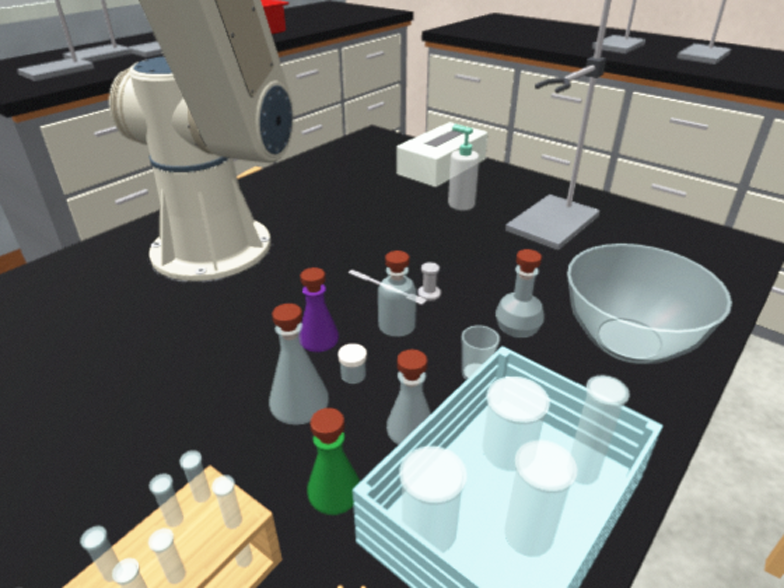

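View pics/side0.png

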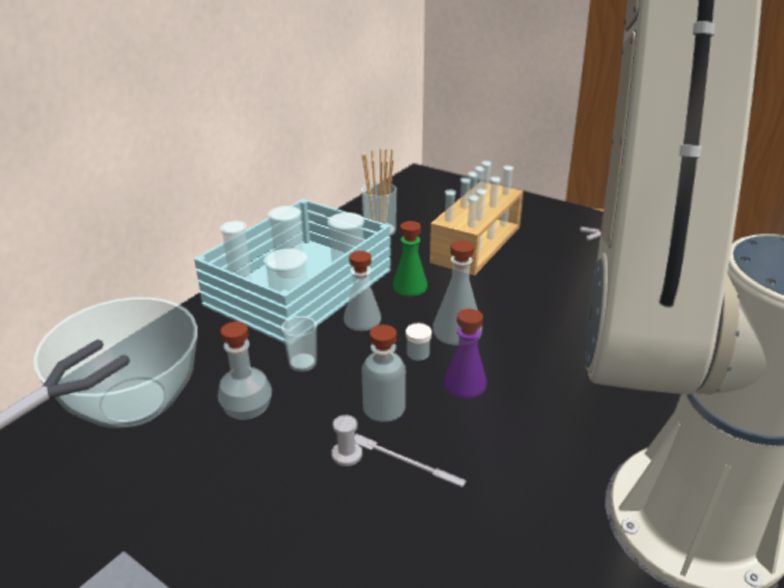

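Both views show six red stoppers (784-px pictures).

| Vessel | Scene pixel | Side pixel |
|---|---|---|
| Purple look-alike | (313,280) | (469,322) |
| Green look-alike | (327,425) | (410,231) |
| Large clear conical flask | (287,318) | (461,253) |
| Bottle | (397,261) | (383,338) |
| Ball flask | (528,261) | (235,335) |
| **Small clear conical flask (chosen)** | (411,361) | (360,262) |

The chosen flask stands right beside the blue basket. I'll triangulate all six stoppers and check the choice in a crop.

```bash
cat >> h.py <<'E'
def blobs(c):
    h=cv2.cvtColor(c['frame'],cv2.COLOR_RGB2HSV)
    m=((h[...,0]<9)|(h[...,0]>174))&(h[...,1]>140)&(h[...,2]>50)
    n,l,s,ce=cv2.connectedComponentsWithStats(m.astype(np.uint8))
    return [(ce[i],s[i]) for i in range(1,n) if 60<s[i][4]<1500]
def tri(a,ua,b,ub):
    o1,d1=ray(a,*ua);o2,d2=ray(b,*ub)
    s=np.linalg.lstsq(np.c_[d1,-d2],o2-o1,rcond=None)[0]
    p,q=o1+s[0]*d1,o2+s[1]*d2
    return (p+q)/2,np.linalg.norm(p-q)
E
python3 - <<'E'
from h import *
a,b=[pickle.load(open(f'pics/{n}.pkl','rb')) for n in('scene','side')]
B=blobs(a);D=blobs(b)
for c,s in B:
    r=[(tri(a,c,b,d),d) for d,_ in D]
    for (p,e),d in r:
        if e<.008 and .08<p[2]<.2: print((c*1.4).round(),(d*1.4).round(),p.round(4),round(e,4),s)
cr=a['frame'][225:330,215:390,::-1]
cr2=b['frame'][150:255,190:365,::-1]
cv2.imwrite('pics/crop1.png',cv2.resize(np.vstack([cr,cr2]),None,fx=2.8,fy=2.8,interpolation=cv2.INTER_CUBIC))
# basket points height near flask
for n,c in (('scene',a),('side',b)):
    for u,v in ((500,350),(360,490),(655,430)) if n=='scene' else ((305,205),(390,235),(200,262),(290,300)):
        pass
        print(n,(u,v),onz(c,u/1.4,v/1.4,.085).round(3))
E
```

```text
[396. 260.] [383. 336.] [0.4674 0.0493 0.1318] 0.0008 [275 179  17  15 198]
[528. 259.] [234. 333.] [0.6357 0.1698 0.1421] 0.0012 [369 178  18  16 216]
[312. 278.] [471. 317.] [ 0.3911 -0.0664  0.1252] 0.0039 [214 191  18  17 223]
[287. 315.] [462. 249.] [ 0.4704 -0.1827  0.1605] 0.0007 [194 217  22  19 308]
[412. 363.] [360. 260.] [ 0.6278 -0.1167  0.1222] 0.0011 [284 250  21  21 350]
[327. 424.] [410. 229.] [ 0.6166 -0.2576  0.123 ] 0.001 [222 291  24  25 449]
scene (500, 350) [0.684 0.016 0.085]
scene (360, 490) [ 0.685 -0.279  0.085]
scene (655, 430) [0.903 0.009 0.085]
side (305, 205) [ 0.896 -0.291  0.085]
side (390, 235) [ 0.673 -0.277  0.085]
side (200, 262) [ 0.905 -0.005  0.085]
side (290, 300) [ 0.685 -0.     0.085]
```

View pics/crop1.png

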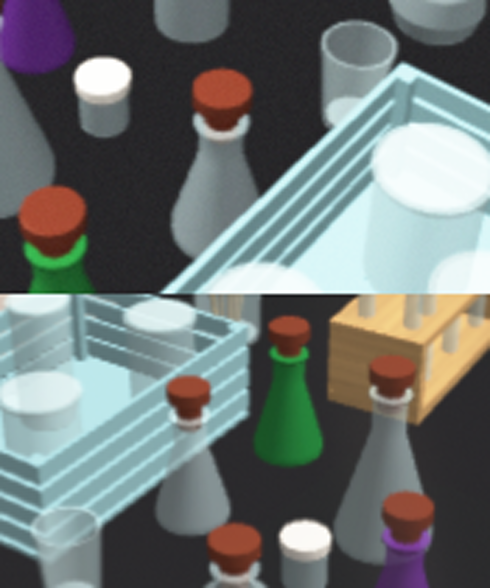

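Crop confirms the choice: clear, conical, small stopper at scene crop (222,95), side crop (188,390), close to the basket wall (about 57 mm). Stopper ≈ (0.628, -0.117), top ≈ 0.13. Now I'll move above it with the fingers closed and look with the wrist camera.

Run:
```python
from h import *
s=env.get_state(); print(s['time_s'],s['eef_rot'],s['contact_force'])
R=s['eef_rot']
env.move_l([0.23,-0.581,0.33],vel=.2)
env.command_gripper(0.0)
best=None
for y in (0,np.pi/2,np.pi,-np.pi/2):
    # tool x down
    o=[0,np.pi/2,y]; q=env.ik([.628,-.117,.27],o)
    if q is not None:
        k=np.abs(np.array(q)-env.get_state()['q']).max()
        print(y,np.round(q,2),k)
        if best is None or k<best[0]: best=(k,o)
env.move_ptp([.628,-.117,.27],best[1])
s=env.get_state(); print(s['time_s'],s['eef_pos'],s['eef_rot'],s['contact_force'],s['width'])
c=grab('wrist'); 
cv2.imwrite('pics/w1.png',cv2.resize(c['frame'][:,:,::-1],(784,588)))
for ce,st in blobs(c): print(ce,st,onz(c,*ce,.130),onz(c,*ce,.123))
print(ray(c,280,210))
```

```text
0.1 [-1.58750885  1.56954863  1.9309077 ] [-0.9846482  -0.45010747 -0.14572858]
0 [-0.19  0.34  1.56  0.    1.24 -1.76] 1.755087793653744
1.5707963267948966 [-0.19  0.34  1.56  0.    1.24  2.96] 2.9573011867309456
3.141592653589793 [-0.19  0.34  1.56 -0.    1.24  1.38] 1.3865048599360499
-1.5707963267948966 [-0.19  0.34  1.56 -0.    1.24 -0.19] 1.0097307163671756
4.2917 [ 0.62786694 -0.11794535  0.27012728] [ 0.52049622  1.57047883 -1.05161736] [-0.20956003  0.63239092 -0.02670856] 0.004839366451900412
[ 30.40098315 148.03511236] [   9  129   46   40 1424] [ 0.39487409 -0.06472141  0.13      ] [ 0.38928799 -0.0651696   0.123     ]
[277.77055921 203.23684211] [ 258  184   40   39 1216] [ 0.63026416 -0.11943965  0.13      ] [ 0.63030232 -0.12119524  0.123     ]
[107.39007092 280.62340426] [  86  261   43   41 1410] [ 0.45229187 -0.2024172   0.13      ] [ 0.44807768 -0.2061554   0.123     ]
(array([ 0.62866726, -0.04596363,  0.42296906]), array([ 0.01229415, -0.26391432, -0.96455376]))
```

View pics/w1.png

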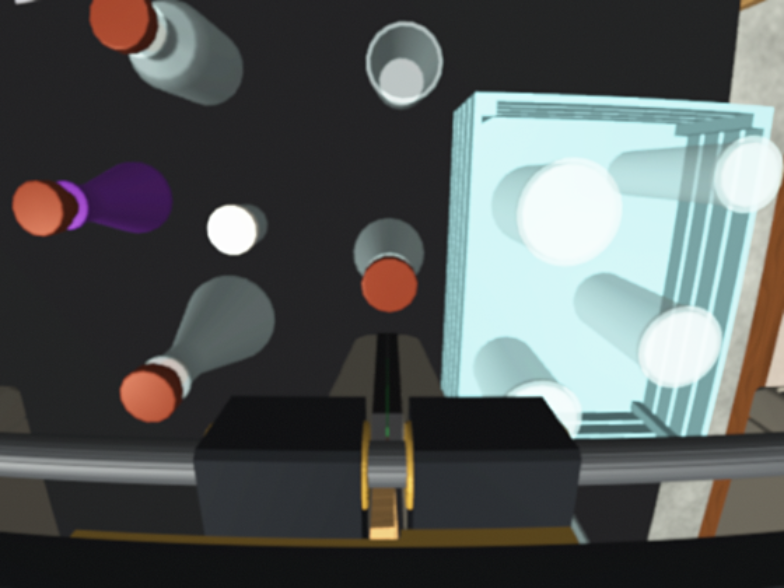

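The wrist view shows the stopper at (389,285), which gives (0.630, -0.119). That is within 3 mm of the triangulation, and nothing is near the finger path. I'll press at the mean in small steps, watching the force.

Run:
```python
from h import *
X,Y=.6292,-.1185
env.move_l([X,Y,.156],vel=.1); env.wait(.3)
f=lambda: np.mean([(env.wait(.03),env.get_state()['contact_force'])[1] for _ in range(4)],0)
f0=f(); print('bias',f0.round(2),env.get_state()['time_s'])
z=.156
while z>.1325:
    z-=.001 if z>.1375 else .0005
    env.move_l([X,Y,z],vel=.03); F=f()-f0; s=env.get_state()
    print(round(z,4),(s['eef_pos'][2]-.017).round(4),F.round(1),round(s['time_s'],1))
    if F[2]>9 or np.hypot(*F[:2])>4: break
    if s['time_s']>24: break
```

```text
bias [ 0.55 -0.3   0.19] 6.0667
0.155 0.138 [-0.3  0.5 -0.2] 6.5
0.154 0.137 [-0.3 -0.  -0.2] 6.8
0.153 0.136 [-0.5  0.1 -0.4] 7.2
0.152 0.135 [-0.7  0.5 -0.2] 7.6
0.151 0.134 [-0.1  0.3  0.1] 8.0
0.15 0.1331 [-0.1  0.3  0.6] 8.4
0.149 0.1321 [-0.3 -0.2  2.5] 8.8
0.148 0.131 [0.3 0.3 2.5] 9.1
0.147 0.1299 [0.2 0.2 2.2] 9.5
0.146 0.1289 [0.2 0.6 2.2] 9.9
0.145 0.1279 [0.2 0.2 2.1] 10.3
0.144 0.1269 [ 0.9 -0.2  2.5] 10.7
0.143 0.126 [0.4 0.3 2. ] 11.1
0.142 0.125 [0.3 0.4 1.9] 11.4
0.141 0.1239 [0.  0.2 2. ] 11.8
0.14 0.1229 [0.2 0.3 2. ] 12.2
0.139 0.122 [0.4 0.4 2.2] 12.6
0.138 0.121 [0.3 0.3 1.5] 13.0
0.137 0.1199 [0.3 0.1 2.2] 13.3
0.1365 0.1195 [0.5 0.6 2.5] 13.7
0.136 0.119 [0.5 0.4 2.8] 14.1
0.1355 0.1186 [ 0.2 -0.1  4.1] 14.5
0.135 0.1183 [-0.2  0.5  5.4] 14.9
0.1345 0.1179 [-0.4 -0.   7.1] 15.3
0.134 0.1176 [-1.2  0.5  8.6] 15.7
0.1335 0.1173 [-1.6  0.8 10.2] 16.0
```

Contact came at 0.133, then a steady slide at about 2 N. A firm stop began at 0.119 and reached 10 N, so the stopper is home. Now I'll withdraw and check.

Run:
```python
from h import *
X,Y=.6292,-.1185
env.move_l([X,Y,.16],vel=.06); env.move_l([X,Y,.27],vel=.2)
w=grab('wrist')
for ce,st in blobs(w): print('w',ce,onz(w,*ce,.119))
env.move_l([X-.12,Y,.36],vel=.25); env.wait(.2)
O=[pickle.load(open(f'pics/{n}.pkl','rb')) for n in('scene','side')]
a,b=grab('scene'),grab('side')
for c,s in blobs(a):
    for d,_ in blobs(b):
        p,e=tri(a,c,b,d)
        if e<.008 and .08<p[2]<.2: print((c*1.4).round(),p.round(4),round(e,4))
s=env.get_state(); print(s['time_s'],s['contact_force'])
cv2.imwrite('pics/end.png',np.vstack([x['frame'][150:345,150:420,::-1] for x in(a,b)])[::1].repeat(1,0))
df=[np.abs(x['frame'].astype(int)-y['frame']).max(2)>45 for x,y in((a,O[0]),(b,O[1]))]
cv2.imwrite('pics/end.png',np.vstack([np.hstack([x['frame'][120:390,140:420,::-1],np.repeat(m[120:390,140:420,None]*255,3,2).astype(np.uint8)]) for x,m in zip((a,b),df)]))
```

```text
w [86.72562206 16.14929388] [0.46022628 0.04994025 0.119     ]
w [ 29.21912073 147.3440335 ] [ 0.38604172 -0.06532828  0.119     ]
w [277.34717314 199.73056537] [ 0.63033469 -0.11864401  0.119     ]
w [106.10511563 280.60686755] [ 0.44543875 -0.20829396  0.119     ]
[397. 260.] [0.4675 0.0493 0.1318] 0.001
[528. 259.] [0.6358 0.1698 0.1421] 0.0012
[312. 278.] [ 0.3909 -0.0664  0.1253] 0.0039
[287. 315.] [ 0.4705 -0.1829  0.1605] 0.0007
[411. 370.] [ 0.6282 -0.1175  0.1108] 0.0016
[327. 424.] [ 0.6167 -0.2576  0.1231] 0.001
18.425 [ 0.06923373 -0.32981774  0.22105914]
```

View pics/end.png

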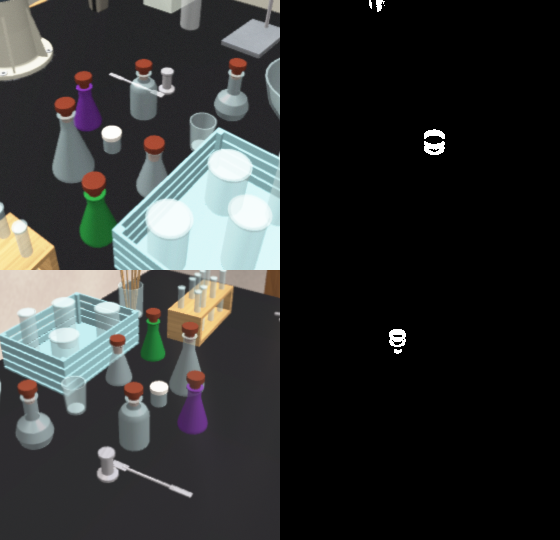

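The pictures show the small flask's stopper seated (scene crop 153,145). The difference masks show no change except that stopper and the arm.

```bash
python3 -c "
from workcell import env
print(env.hand_in())"
```

```text
the job is handed in; nothing more can be done
None
```

I pressed the small clear conical flask's stopper fully home with closed fingertips, withdrew, and handed the job in at about 18.4 s. The hand-in gave no verdict.

- **Press:** The fingertips met the stopper at about 0.133 m and it slid down at about 2 N. The firm stop began at 0.119 m, and I stopped at about 10 N.
- **Stopper position:** After I withdrew, the cameras showed the head about 11 mm lower. The fingertip travel was about 14 mm. I put the difference down to part of the stopper's plug counting in the first camera measurement, and trusted the force and height readings.
- **Everything else:** The other five stoppers, including the two on the look-alikes, were within 0.3 mm of where they started. Comparing before and after pictures showed no change on the bench except the pressed stopper. The robot was touching nothing.

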